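Snap the grounding cap onto its stud with the snap pliers

TASK

Take the spring-handled snap pliers from their cradle, bring the jaws round the grounding stud on the thin upright strip and gently squeeze the handles until the loose black cap clicks fully home on the stud. Press the cap with the pliers only, not with the bare fingers, stop squeezing once it has clicked so that the cap is not crushed, and do not bend the strip to either side. Then lay the pliers back across the two bars of the cradle as they lay, let go, and leave everything else on the bench alone.

Things in the scene. Friction and masses are not known exactly. Their poses are not given: they have to be found in the camera images.
- pliers: Steel snap pliers, 170 mm long, 160 g, lying flat, jaws open. Origin: on the pivot at the underside; x to the nose, z up; 18 mm thick, mid-height z = 9 mm. The pose is that of the half whose handle is at +y; each half turns q/2 (joint pliers_b) as they close, so the line from the grip's middle through the pivot stays the midline of the jaws. Centre of mass near x = -60 mm.
- pliers_grip (a point): Midway between the handles, 70 mm behind the pivot, mid-height: take the pliers here from above, one finger outside each handle. The handles are black flat bars 8 mm thick, 18 mm high, from 40 to 114 mm behind the pivot, here 60 mm over the outsides when open, 60 mm - 70 mm x q when closed by q. A spring keeps them open: they yield above 8.5 N a finger, then 1 N more for each 0.1 rad.
- pliers_nip (a point): Working point between the jaws: 40 mm ahead of the pivot, mid-height, on the midline. The jaws are flat bars 18 mm high that reach from 18 to 53 mm ahead of the pivot; here the gap between them is 36 mm - 40 mm x q.
- pliers_b (a joint): Closing angle q of the pliers (rad): 0 open (rest), 0.75 the stop. About 0.22 to 0.42 when both jaws touch the loose cap and the nut, 0.32 to 0.53 when the cap is home.
- cradle: Grey plastic tool cradle, fixed: base plate 175 x 85 x 6 mm with two cross bars, tops 40 mm above the bench, on which the pliers lie. Origin: on the bench, under the place of the pliers' pivot at rest; x along the pliers to the nose. The bars span x = -15 to 7 mm and -112 to -100 mm, y = -42 to 42 mm; between them the handles are free underneath.
- post: Grounding post, fixed: aluminium foot 80 x 70 x 14 mm, a small clamp block to 24 mm height, and a thin upright strip of spring steel rising from it to 92 mm. Origin: under the middle of the foot. The strip lies in the x-z plane, the stud's axis runs along y, the cap is on the +y side. The jaws go one either side of the strip, nose along +x of this frame.
- stud (a point): On the stud's axis, in the middle of the strip, 80 mm above the bench. The strip is 3 mm thick (y), 22 mm wide (x), and ends 12 mm higher. On the +y side sits the loose cap, a black plastic disc 15 mm across; on the -y side the stud's brass nut, 13 mm across, whose outer face stands 5 to 13 mm from this point, differently each time and not measured.
- cap_face (a point): Middle of the cap's outer face: 14 mm from the stud point along the post's +y when loose, 10 mm when home.
- cap (a joint): Travel of the cap along the stud towards the strip (m): 0 loose, 0.004 fully home. A snap: it resists with about 12 N at the start, less and less up to half travel, then jumps home by itself and stays. It cracks if the pliers press it with more than 20 N: after the click, closing on with a strong grip crushes it.
- tongue (a joint): Lean of the strip (rad) about its foot, 58 mm below the stud: 0 upright, positive towards the post's +y. It yields like a spring, about 1.2 N per mm at the stud; beyond 0.07 rad (4 mm at the stud) it counts as bent.
- screwdriver: Bystander: screwdriver lying on the bench, 160 mm long, origin under its middle.
- phone: Bystander: black phone, 75 x 155 x 10 mm, origin under its middle.
- tip_cleaner: Bystander: round aluminium soldering-tip cleaner, 84 mm across, 40 mm high, origin under its middle.
- solder_reel: Bystander: reel of solder, 60 mm across, 42 mm high, origin under its middle.
- perfboard: Bystander: copper-brown circuit board 100 x 70 mm with small parts, origin under its middle.
- cutters: Bystander: small side cutters with green handles lying on the bench, 125 mm long (not the snap pliers), origin under the pivot.
- parts_tray: Bystander: clear tray 90 x 120 x 30 mm with four cells, origin under its middle.
Not all that is in view belongs to the job. Of the things like the pliers, leave any that is blue, brown or red; of the rest the smaller one is meant.

How it is judged:
By the outcome, as a careful person would: the job done as asked, in the order asked, and still so for the second after the job is handed in, with the robot touching nothing.
It also fails if it takes over 64 s, if anything falls off the work surface, if the arm or the gripper's body presses on something with over 40 N, if the wrist force passes 120 N, or if a joint passes its speed limit or range.

ROBOT

A 6-joint arm with a two-finger parallel gripper is mounted at the origin on the work surface. World frame = base frame: x ahead of the robot, y to its left, z up, the work surface at z = 0. Lengths are in m, angles in rad, forces in N, time in s.
With the tool pointing down it reaches from about 0.3 to 0.75 m from the base axis. Payload 8.5 kg.
Tool frame: the origin (TCP) lies at the very end of the fingers, on their centre line; the grasp point (between the pads) lies 19 mm behind it; z points along the fingers, y is the direction in which the jaws open and shut (so a half turn about z gives the same grasp; the last joint's range is limited). The gripper opens to 85 mm and grips with 20 to 120 N. Pads are 22 mm wide; open, the fingers measure 114 mm over their backs; the gripper's body (76 mm by 85 mm) begins 54 mm behind the grasp point. The pads swing forward as they close: fully open they stand 13 mm farther back than shut.
Start: joints at [-1.488, 0.381, 1.297, -0, 1.464, -0.215], TCP at [0.161, -0.526, 0.231] pointing down, gripper open.
Joint ranges: [-3.11, 3.11], [-0.89, 2.33], [0.22, 2.48], [-1.42, 4.56], [0.17, 2.85], [-2.88, 2.88]. Speed limits (rad/s): [2.39, 2.39, 3.14, 3.14, 3.14, 3.14].

INTERFACE

Orientations are given as a unit quaternion [x, y, z, w].
In Python, from cell import robot gives the robot as it stands.
- The arm moves only by the tool apply_moves, never from a script. Its argument "targets" is a list of rows, each an object of numbers: "tx", "ty", "tz": the shift along the tool's x, y, z in mm; "wx", "wy", "wz": the turn, a rotation vector about the tool's x, y, z in rad; "claw": the gripper's target within -1 to 1 (fully open at 1, half-way at 0, shut at -1). A call has 1 to 20 rows; each row shifts and turns the commanded pose from where the row before left it, along the tool's axes as they then stand; what a row does not reach is not made up. A row lasts 1/10 s, in which the tool goes at most 50 mm and 8.59 degrees, less where a joint would pass 70% of its speed; a pose out of reach is approached as far as the arm can. A call is refused whole if a number of a shift passes 50 or a number of a turn 0.15, either way. A call with a gripper value outside its range is refused whole. The fingers move at their own pace and stop on an object; "newtons" is the grip in N (left out, the last holds). Time passes only in rows, so rows that do not move let the fingers close. It gives the time, the measured TCP pose, the force and the opening at its end, in the units of the state.
- robot.get_obs(): the state, without advancing time (a new reading comes with each control period).
- robot.snapshot(name): name is "scene" or "side" or "wrist"; returns a dict with "img" (480x640x3 uint8, red, green, blue), "K" (3x3 intrinsics, pixels), "R" (3x3) and "t" (3): a world point X has camera coordinates R X + t; the wrist camera has in their place "tool_from_camera" (4x4, takes a point from camera to tool coordinates, whose origin is the TCP and whose axes are the flange's). Camera axes: x right, y down, z forward; pixel columns grow to the right and rows downward; lengths in m; the calibration is good to about 2 mm. The wrist camera is an equidistant fisheye: a pixel r from the principal point sees the ray r / f radians off the axis. A picture is of the moment at which its call begins: read the wrist's pose just before it. There is no depth.
- robot.sign_off(): hands the job in, once; it reports no verdict.
The state is a dict: "time": time; "joint_pos": joint angles; "qvel": joint speeds; "tau": joint torques, N m; "position": TCP position; "tcp_rot": TCP orientation; "force": force on the tool from outside, world axes, zero at the start; "ft_torque": the same for the moment, N m; "width": opening from 0.0 (shut) to 1.0 (fully open).
Only numpy, scipy, OpenCV 4.12 (cv2) and the standard library are available. Lean on these libraries where they do the work, as an engineer would, in place of code of your own. Each camera call takes 0.05 s, during which the arm holds its last target. There are 200 camera calls.

## Working session

There is one attempt and no reset: what is moved stays moved. The work goes in short steps, Python scripts to look and compute and a tool call to move; the robot and the scene stay as the last step left them, time stands still between calls to the robot, and variables do not carry over. Pictures are saved under pics/ and viewed, about 8 in all and at most 12, crops included, and the job is handed in when it is done.

Besides the shell and the picture viewer there is one more tool, called after "Request:" as a command line: name --argument value ..., lists and objects as JSON in quotes. apply_moves: Moves the arm, as the interface text tells. Its arguments: {"type":"object","properties":{"targets":{"type":"array","items":{"type":"object","properties":{"tx":{"type":"number"},"ty":{"type":"number"},"tz":{"type":"number"},"wx":{"type":"number"},"wy":{"type":"number"},"wz":{"type":"number"},"claw":{"type":"number"}}}},"newtons":{"type":"number"}},"required":["targets"]}

```bash
mkdir -p pics; ls
python3 - <<'E'
from cell import robot
import cv2,pickle,numpy as np
print(robot.get_obs())
d={}
for n in("scene","side"):
    s=robot.snapshot(n);d[n]=s
    cv2.imwrite(f"pics/{n}0.png",s["img"][:,:,::-1]);print(n,s["K"],s["R"],s["t"])
o=robot.get_obs();s=robot.snapshot("wrist");d["wrist"]=s;d["o"]=o
cv2.imwrite("pics/wrist0.png",s["img"][:,:,::-1]);print({k:v for k,v in s.items() if k!="img"})
pickle.dump(d,open("d0.pkl","wb"))
E
```

```text
pics
{'time': 0.0, 'joint_pos': array([-1.48834594e+00,  3.81180087e-01,  1.29827728e+00, -4.87088810e-07,
        1.46358561e+00, -2.15278348e-01]), 'qvel': array([-1.51537106e-03, -2.80970644e-05, -1.72168874e-05, -8.02489550e-04,
        1.67782450e-03,  6.00055078e-05]), 'tau': array([-5.91489024e-04, -4.48475003e+01, -2.31280607e+01, -2.25799768e-04,
        4.73146429e-03,  7.43715276e-06]), 'position': array([ 0.16132621, -0.52549619,  0.23071475]), 'tcp_rot': array([ 9.88939883e-01,  1.48315145e-01,  4.78839953e-05, -7.23580769e-04]), 'force': array([-0.55432274, -0.22333467, -0.80000575]), 'ft_torque': array([-0.06293477, -0.02087261, -0.06058252]), 'width': 1.0020795124814408}
scene [[552.01072143   0.         321.67014183]
 [  0.         552.01072143 228.79752507]
 [  0.           0.           1.        ]] [[ 0.75825698  0.65169528 -0.01842857]
 [ 0.48656079 -0.58448247 -0.64933723]
 [-0.43394119  0.48339787 -0.76027728]] [-0.36072098 -0.20456938  1.76051536]
side [[445.12594755   0.         324.41528192]
 [  0.         445.12594755 241.18130636]
 [  0.           0.           1.        ]] [[-0.94001401 -0.34101147  0.00921065]
 [-0.21477394  0.57062567 -0.79262759]
 [ 0.26503927 -0.74705925 -0.6096365 ]] [0.43527681 0.18726729 0.85092561]
{'K': array([[371.64829954,   0.        , 316.54714199],
       [  0.        , 371.64829954, 235.51940985],
       [  0.        ,   0.        ,   1.        ]]), 'tool_from_camera': array([[-1.39299305e-04, -9.55271846e-01, -2.95729067e-01,
         7.64280601e-02],
       [ 9.99999503e-01, -4.25145433e-04,  9.02279336e-04,
         1.54451006e-04],
       [-9.87649909e-04, -2.95728794e-01,  9.55271430e-01,
        -1.42822713e-01],
       [ 0.00000000e+00,  0.00000000e+00,  0.00000000e+00,
         1.00000000e+00]])}
```

View pics/scene0.png

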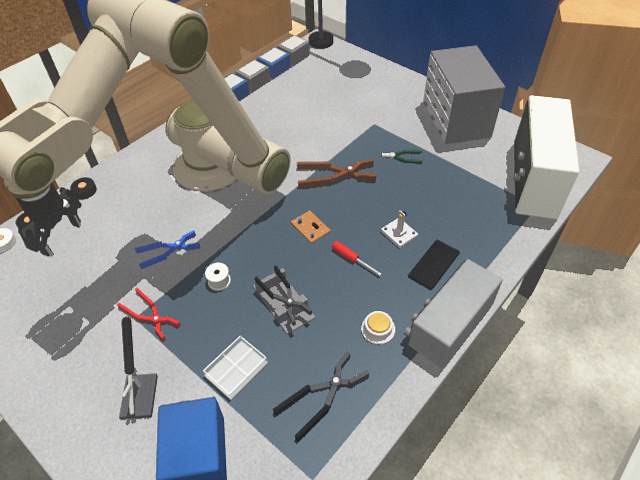

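View pics/side0.png

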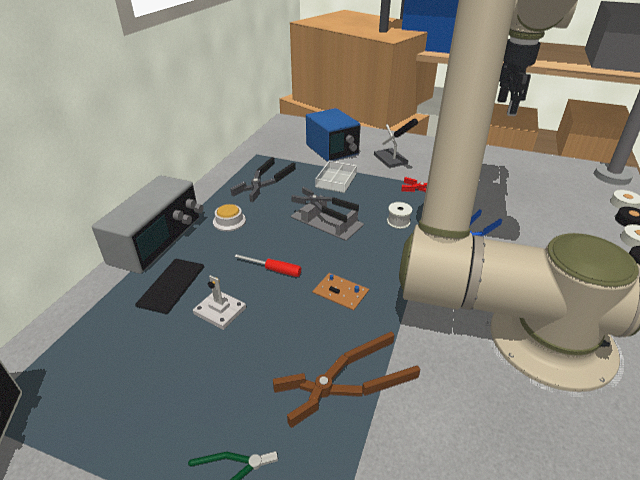

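Candidates in the scene image are:
- brown pliers (350,172)
- blue (180,245)
- red (155,318)
- large black pliers lying on the mat (335,380)
- smaller black pliers on the grey cradle (290,300)

I choose the pair on the cradle. The post is at (400,228), and its cap looks dark in the side view (210,285). Next, a close crop of both.

```bash
cat > h.py <<'E'
import numpy as np,cv2,pickle
from scipy.spatial.transform import Rotation as Ro
def ray(s,uv):
    d=np.linalg.inv(s["K"])@[uv[0],uv[1],1.];return -s["R"].T@s["t"],s["R"].T@d
def onz(s,uv,z):
    c,d=ray(s,uv);return c+d*(z-c[2])/d[2]
def tri(rays):
    A=np.zeros((3,3));b=np.zeros(3)
    for c,d in rays:
        d=d/np.linalg.norm(d);P=np.eye(3)-np.outer(d,d);A+=P;b+=P@c
    x=np.linalg.solve(A,b)
    return x,[np.linalg.norm(np.cross(d/np.linalg.norm(d),x-c))*1e3 for c,d in rays]
def wray(s,o,uv):
    K=s["K"];p=(np.array(uv,float)-K[:2,2]);r=np.hypot(*p);th=r/K[0,0]
    d=np.array([*(p/max(r,1e-9)*np.sin(th)),np.cos(th)]);T=s["tool_from_camera"]
    R=Ro.from_quat(o["tcp_rot"]).as_matrix()
    return R@T[:3,3]+o["position"],R@T[:3,:3]@d
def wproj(s,o,X):
    T=s["tool_from_camera"];R=Ro.from_quat(o["tcp_rot"]).as_matrix()
    p=T[:3,:3].T@(R.T@(np.array(X)-o["position"])-T[:3,3]);th=np.arctan2(np.hypot(*p[:2]),p[2])
    return s["K"][:2,2]+s["K"][0,0]*th*p[:2]/np.hypot(*p[:2])
def proj(s,X):
    p=s["R"]@np.array(X)+s["t"];p=s["K"]@p;return p[:2]/p[2]
E
python3 - <<'E'
from h import *
d=pickle.load(open("d0.pkl","rb"))
def crop(n,x,y,w=80,h=60):return cv2.resize(d[n]["img"][y:y+h,x:x+w,::-1],(400,300),interpolation=cv2.INTER_CUBIC)
cv2.imwrite("pics/c0.png",np.vstack([np.hstack([crop("scene",245,265),crop("scene",370,200)]),np.hstack([crop("side",285,180),crop("side",180,265)])]))
s=d["scene"]
for n,uv,z in[("pivot",(290,300),.058),("grip",(272,285),.05),("stud",(402,222),.08)]:print(n,onz(s,uv,z))
E
```

```text
pivot [ 0.57572572 -0.23387256  0.058     ]
grip [ 0.50641909 -0.2266584   0.05      ]
stud [0.64850095 0.13220349 0.08      ]
```

View pics/c0.png

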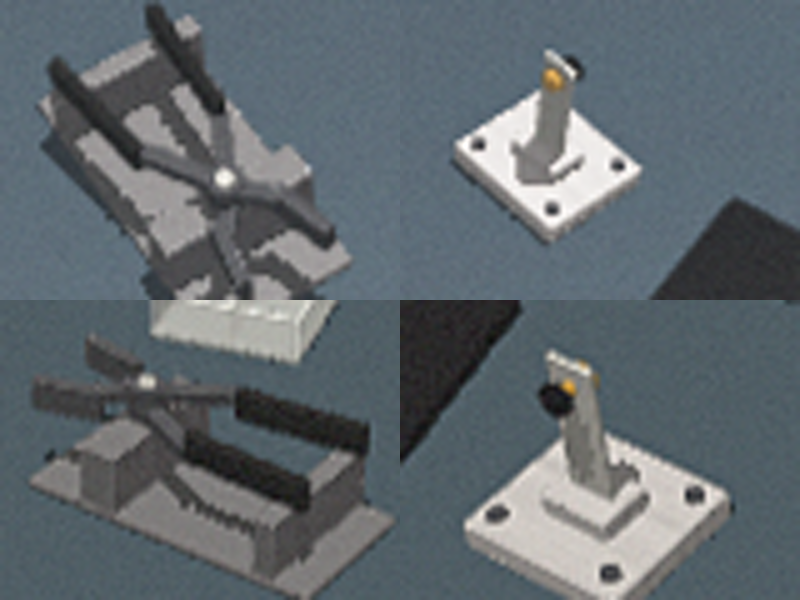

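The crop confirms the choice: black-handled pliers flat on the grey cradle with the pivot at scene (289.8,300.6) and side (314.4,196.4). On the post, the brass nut is at scene (400.4,215.6) and the black cap at scene (405,213.6) and side (211,285).

Run:
```python
from h import *
d=pickle.load(open("d0.pkl","rb"));s=d["scene"];q=d["side"]
sc=lambda u,v,x,y:(x+u/5-.4,y+v/5-.4)
P,e=tri([ray(s,sc(224,178,245,265)),ray(q,sc(147,82,285,180))]);print("pivot",P,e)
C,e=tri([ray(s,sc(575,67,370-80,200)),ray(q,sc(155,100,180,265-0))]);print("cap",C,e)
for n,(a,b) in {"nutScene":(152,78)}.items():print(n,onz(s,sc(a,b,370,200),.08))
print("foot scene",[onz(s,sc(a-400,b,370,200),.014).round(4) for a,b in((455,150),(548,240),(640,168))])
print("foot side",[onz(q,sc(a-400,b-300,180,265),.014).round(4) for a,b in((466,527),(602,440),(728,490))])
print("handles scene tops z=.058",[onz(s,sc(a,b,245,265),.058).round(4) for a,b in((50,62),(155,10),(60,72),(220,105),(140,160),(332,236),(240,292))])
```

```text
pivot [ 0.57608033 -0.234792    0.05796268] [np.float64(1.1526008561039036), np.float64(1.1526008561038417)]
cap [0.63456207 0.16469398 0.07852995] [np.float64(0.2120625767317488), np.float64(0.21206257673184117)]
nutScene [0.63012979 0.14882346 0.08      ]
foot scene [array([0.59  , 0.1218, 0.014 ]), array([0.6677, 0.1023, 0.014 ]), array([0.6772, 0.1771, 0.014 ])]
foot side [array([0.6742, 0.1843, 0.014 ]), array([0.6491, 0.1224, 0.014 ]), array([0.5866, 0.1299, 0.014 ])]
handles scene tops z=.058 [array([ 0.4598, -0.2409,  0.058 ]), array([ 0.478 , -0.1829,  0.058 ]), array([ 0.4681, -0.242 ,  0.058 ]), array([ 0.544 , -0.2048,  0.058 ]), array([ 0.5361, -0.2542,  0.058 ]), array([ 0.6375, -0.226 ,  0.058 ]), array([ 0.6245, -0.2774,  0.058 ])]
```

Both the post and the pliers have yaw of about -0.23 rad. I move above the grip point, turn to match, and look with the wrist camera.

Request:
apply_moves --targets '[{"tx":35,"ty":-16,"claw":1},{"tx":35,"ty":-16},{"tx":35,"ty":-16},{"tx":35,"ty":-16},{"tx":35,"ty":-16},{"tx":35,"ty":-16},{"tx":35,"ty":-16},{"tx":35,"ty":-16},{"tx":35,"ty":-16},{"tx":35,"ty":-16},{"tx":35,"ty":-16},{"tx":37,"ty":-16},{"wz":0.133,"tz":10},{"wz":0.133,"tz":10},{"wz":0.133,"tz":10},{"wz":0.133},{},{}]' --newtons 20

```text
invalid input
```

```bash
cat > snap.py <<'E'
import sys,cv2,pickle
from cell import robot
o=robot.get_obs();s=robot.snapshot("wrist");n=sys.argv[1]
pickle.dump((o,s),open(n+".pkl","wb"));cv2.imwrite(f"pics/{n}.png",s["img"][:,:,::-1])
print(o["time"],o["position"],o["tcp_rot"],o["force"],o["width"])
E
python3 snap.py w1
```

```text
0.15 [ 0.16136564 -0.52557921  0.23086955] [ 9.88935741e-01  1.48343557e-01  3.34311035e-05 -5.37334127e-04] [ 0.4596147   0.78586891 -0.7778027 ] 1.002744552675617
```

View pics/w1.png

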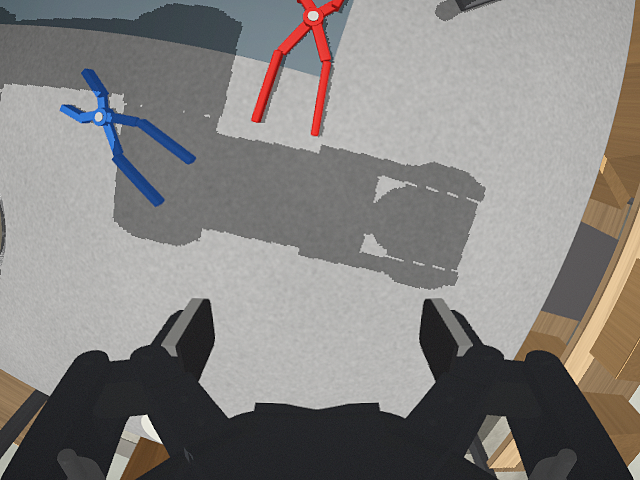

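The call was refused and the arm did not move, so this view only shows the start pose with the fingers at the bottom (4 pictures so far). The empty rows may be the cause, so I retry without them.

Request:
apply_moves --targets '[{"tx":35,"ty":-16,"claw":1},{"tx":35,"ty":-16,"claw":1}]' --newtons 20

```text
invalid input
```

Request:
apply_moves --targets '[{"tx":35,"ty":-16,"tz":0,"wx":0,"wy":0,"wz":0,"claw":1}]' --newtons 20

```text
time: 0.3
position: [0.1884, -0.5018, 0.2306]
tcp_rot: [0.989, 0.146, -0.0, -0.0]
force: [1.0, -0.7, 0.3]
width: 0.998
```

Every key has to be given in every row.

Request:
apply_moves --targets '[{"tx":35,"ty":-16,"tz":0,"wx":0,"wy":0,"wz":0,"claw":1},{"tx":35,"ty":-16,"tz":0,"wx":0,"wy":0,"wz":0,"claw":1},{"tx":35,"ty":-16,"tz":0,"wx":0,"wy":0,"wz":0,"claw":1},{"tx":35,"ty":-16,"tz":0,"wx":0,"wy":0,"wz":0,"claw":1},{"tx":35,"ty":-16,"tz":0,"wx":0,"wy":0,"wz":0,"claw":1},{"tx":35,"ty":-16,"tz":0,"wx":0,"wy":0,"wz":0,"claw":1},{"tx":35,"ty":-16,"tz":0,"wx":0,"wy":0,"wz":0,"claw":1},{"tx":35,"ty":-16,"tz":0,"wx":0,"wy":0,"wz":0,"claw":1},{"tx":35,"ty":-16,"tz":0,"wx":0,"wy":0,"wz":0,"claw":1},{"tx":35,"ty":-16,"tz":0,"wx":0,"wy":0,"wz":0,"claw":1},{"tx":37,"ty":-16,"tz":0,"wx":0,"wy":0,"wz":0,"claw":1},{"tx":0,"ty":0,"tz":10,"wx":0,"wy":0,"wz":0.133,"claw":1},{"tx":0,"ty":0,"tz":10,"wx":0,"wy":0,"wz":0.133,"claw":1},{"tx":0,"ty":0,"tz":10,"wx":0,"wy":0,"wz":0.133,"claw":1},{"tx":0,"ty":0,"tz":10,"wx":0,"wy":0,"wz":0.133,"claw":1},{"tx":0,"ty":0,"tz":0,"wx":0,"wy":0,"wz":0,"claw":1}]' --newtons 20

```text
time: 1.9
position: [0.508, -0.218, 0.19]
tcp_rot: [0.993, -0.117, -0.001, -0.001]
force: [-0.3, 0.3, 0.2]
width: 1.0
```

```bash
python3 snap.py w2
```

```text
1.9 [ 0.50796211 -0.21803455  0.1899935 ] [ 9.93084387e-01 -1.17393421e-01 -1.28332142e-03 -7.33554982e-04] [-0.27568286  0.29659688  0.19747446] 1.0003511227942499
```

View pics/w2.png

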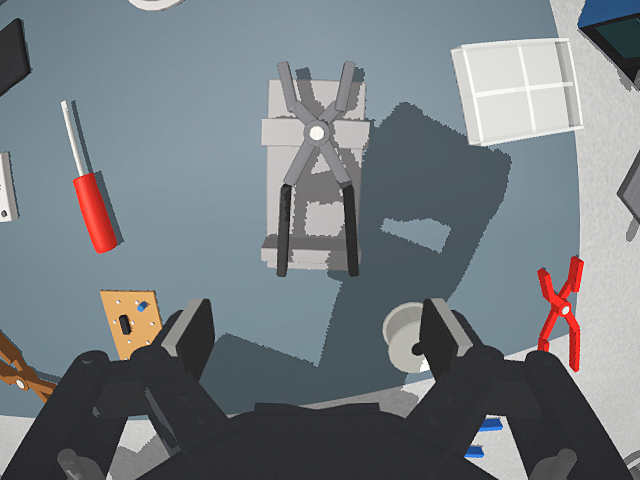

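Wrist view (picture 5): pivot (317,132), handle ends (281,275) and (353,273), handle fronts (286,186) and (347,184), jaw tips (283,64) and (348,64), reel (405,335). I project these onto z = 58 mm.

Run:
```python
from h import *
o,s=pickle.load(open("w2.pkl","rb"))
def oz(uv,z):
    c,d=wray(s,o,uv);return (c+d*(z-c[2])/d[2])
pv=oz((317,132),.06)
R=Ro.from_quat(o["tcp_rot"]).as_matrix();print("tool x yaw",np.arctan2(R[1,0],R[0,0]))
he=[oz(p,.058) for p in((281,275),(353,273))];hf=[oz(p,.058) for p in((286,186),(347,184))];jt=[oz(p,.058) for p in((283,64),(348,64))]
m=[np.mean(a,0) for a in(he,hf,[pv],jt)]
for n,a,b in zip(("hend","hfront","pivot","jaw"),m,(he,hf,None,jt)):print(n,a.round(4),np.arctan2(*(pv-a)[1::-1]) , np.linalg.norm(a-pv), b is not None and np.linalg.norm(b[0]-b[1]))
d=m[3]-m[0];yaw=np.arctan2(d[1],d[0]);print("yaw",yaw)
u=np.array([np.cos(yaw),np.sin(yaw),0]);g=pv-.07*u;print("grip",g,"tool delta mm",1e3*R.T@(g-o["position"]))
print("reel",oz((400,325),.042),"end heel px",[wproj(s,o,[*(g[:2]-.0*u[:2]),.058])])
```

```text
tool x yaw -0.23532817492912983
hend [ 0.4677 -0.2084  0.058 ] -0.2354032086241038 0.11164981705162319 0.05801762969924025
hfront [ 0.5379 -0.2249  0.058 ] -0.24500495635198194 0.03960167938449079 0.04568872008538637
pivot [ 0.5763 -0.2345  0.06  ] 0.0 0.0 False
jaw [ 0.626  -0.2453  0.058 ] 2.9275420148473374 0.05094095511726393 0.04705009012902988
yaw -0.22871621846652448
grip [ 0.50808243 -0.21861555  0.06      ] tool delta mm [  0.60620274   0.68715673 129.99162389]
reel [ 0.39253153 -0.26918314  0.042     ] end heel px [array([317.59166053, 224.11039123])]
```

The tool already matches the pliers to within 1 mm and 0.01 rad. I descend over the handles with the gripper open, then close by position to about 57 mm, because 20 N of grip would fully close the pliers.

Request:
apply_moves --targets '[{"tx":0.6,"ty":0.7,"tz":30,"wx":0,"wy":0,"wz":0,"claw":1},{"tx":0,"ty":0,"tz":30,"wx":0,"wy":0,"wz":0,"claw":1},{"tx":0,"ty":0,"tz":30,"wx":0,"wy":0,"wz":0,"claw":1},{"tx":0,"ty":0,"tz":30,"wx":0,"wy":0,"wz":0,"claw":1},{"tx":0,"ty":0,"tz":20,"wx":0,"wy":0,"wz":0,"claw":1},{"tx":0,"ty":0,"tz":12,"wx":0,"wy":0,"wz":0,"claw":1},{"tx":0,"ty":0,"tz":12,"wx":0,"wy":0,"wz":0,"claw":1},{"tx":0,"ty":0,"tz":0,"wx":0,"wy":0,"wz":0,"claw":0.6},{"tx":0,"ty":0,"tz":0,"wx":0,"wy":0,"wz":0,"claw":0.45},{"tx":0,"ty":0,"tz":0,"wx":0,"wy":0,"wz":0,"claw":0.4},{"tx":0,"ty":0,"tz":0,"wx":0,"wy":0,"wz":0,"claw":0.36},{"tx":0,"ty":0,"tz":0,"wx":0,"wy":0,"wz":0,"claw":0.34},{"tx":0,"ty":0,"tz":0,"wx":0,"wy":0,"wz":0,"claw":0.34}]' --newtons 20

```text
time: 3.25
position: [0.5092, -0.2193, 0.0289]
tcp_rot: [0.993, -0.117, 0.001, 0.0]
force: [-1.6, 1.9, 8.0]
width: 0.676
```

```bash
python3 snap.py w3; python3 -c "
import cv2;i=cv2.imread('pics/w3.png');cv2.imwrite('pics/w3c.png',i)"
```

```text
3.25 [ 0.50924306 -0.2193187   0.02888763] [ 9.93163610e-01 -1.16726886e-01  8.52063338e-04  3.89675014e-04] [-1.64359265  1.90283442  8.02274806] 0.675667281095835
```

View pics/w3c.png

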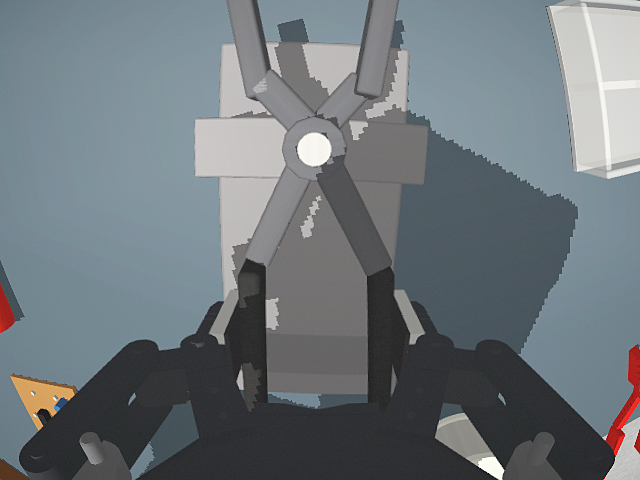

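Picture 6: the pads sit outside both handles and the pivot is at (315,149). Width is 57.4 mm, so the pliers are nearly open. I lift them.

Request:
apply_moves --targets '[{"tx":0,"ty":0,"tz":-2,"wx":0,"wy":0,"wz":0,"claw":0.32},{"tx":0,"ty":0,"tz":-4,"wx":0,"wy":0,"wz":0,"claw":0.32},{"tx":0,"ty":0,"tz":-10,"wx":0,"wy":0,"wz":0,"claw":0.32},{"tx":0,"ty":0,"tz":-20,"wx":0,"wy":0,"wz":0,"claw":0.32},{"tx":0,"ty":0,"tz":-20,"wx":0,"wy":0,"wz":0,"claw":0.32},{"tx":0,"ty":0,"tz":-20,"wx":0,"wy":0,"wz":0,"claw":0.32},{"tx":0,"ty":0,"tz":-20,"wx":0,"wy":0,"wz":0,"claw":0.32},{"tx":0,"ty":0,"tz":-14,"wx":0,"wy":0,"wz":0,"claw":0.32},{"tx":0,"ty":0,"tz":0,"wx":0,"wy":0,"wz":0,"claw":0.32}]' --newtons 20

```text
time: 4.2
position: [0.5096, -0.2197, 0.1397]
tcp_rot: [0.993, -0.117, 0.002, 0.001]
force: [0.8, 0.0, -2.1]
width: 0.658
```

```bash
cat >> h.py <<'E'
def pivot(img):
    m=((img.min(2)>215)).astype(np.uint8);m[:, :250]=0;m[:,390:]=0;m[:90]=0;m[220:]=0
    n,l,st,c=cv2.connectedComponentsWithStats(m)
    return [(c[i].round(1),st[i,4]) for i in range(1,n) if st[i,4]>100]
E
python3 snap.py w4
python3 - <<'E'
from h import *
for n in("w3","w4"):
    o,s=pickle.load(open(n+".pkl","rb"));print(n,pivot(s["img"]))
    # expected pivot pixel given gripped
R=Ro.from_quat(o["tcp_rot"]).as_matrix()
o3,s3=pickle.load(open("w3.pkl","rb"))
for o,s in((o3,s3),(o,s)):
    R=Ro.from_quat(o["tcp_rot"]).as_matrix();c,d=wray(s,o,pivot(s["img"])[0][0]);d=R.T@d;c=R.T@(c-o["position"])
    print("pivot tool x,y at tool z",[(z,(c+d*(z-c[2])/d[2]).round(4)) for z in(-.030,)])
E
```

```text
4.2 [ 0.5096089  -0.21970719  0.13971068] [ 0.99315616 -0.11677297  0.00193573  0.00108359] [ 0.77526179  0.03396108 -2.14657476] 0.6578563267757442
w3 [(array([313.8, 148.9]), np.int32(858))]
w4 [(array([313.5, 147.7]), np.int32(835))]
pivot tool x,y at tool z [(-0.03, array([ 0.0688, -0.0011, -0.03  ]))]
pivot tool x,y at tool z [(-0.03, array([ 0.0692, -0.0012, -0.03  ]))]
```

The pliers are held rigidly, showing the 1.6 N weight and no pivot shift. I carry them to hover above the post, so the cap and nut can be seen from above between the jaws.

Request:
apply_moves --targets '[{"tx":-2,"ty":-10,"tz":-5,"wx":0,"wy":0,"wz":0,"claw":0.32},{"tx":-4,"ty":-20,"tz":-5,"wx":0,"wy":0,"wz":0,"claw":0.32},{"tx":-6,"ty":-30,"tz":-5,"wx":0,"wy":0,"wz":0,"claw":0.32},{"tx":-6,"ty":-30,"tz":0,"wx":0,"wy":0,"wz":0,"claw":0.32},{"tx":-6,"ty":-30,"tz":0,"wx":0,"wy":0,"wz":0,"claw":0.32},{"tx":-6,"ty":-30,"tz":0,"wx":0,"wy":0,"wz":0,"claw":0.32},{"tx":-6,"ty":-30,"tz":0,"wx":0,"wy":0,"wz":0,"claw":0.32},{"tx":-6,"ty":-30,"tz":0,"wx":0,"wy":0,"wz":0,"claw":0.32},{"tx":-6,"ty":-30,"tz":0,"wx":0,"wy":0,"wz":0,"claw":0.32},{"tx":-6,"ty":-30,"tz":0,"wx":0,"wy":0,"wz":0,"claw":0.32},{"tx":-6,"ty":-30,"tz":0,"wx":0,"wy":0,"wz":0,"claw":0.32},{"tx":-6,"ty":-30,"tz":0,"wx":0,"wy":0,"wz":0,"claw":0.32},{"tx":-6,"ty":-30,"tz":0,"wx":0,"wy":0,"wz":0,"claw":0.32},{"tx":-4,"ty":-20,"tz":0,"wx":0,"wy":0,"wz":0,"claw":0.32},{"tx":-2,"ty":-11,"tz":0,"wx":0,"wy":0,"wz":0,"claw":0.32},{"tx":0,"ty":0,"tz":0,"wx":0,"wy":0,"wz":0,"claw":0.32},{"tx":0,"ty":0,"tz":0,"wx":0,"wy":0,"wz":0,"claw":0.32}]' --newtons 20

```text
time: 5.95
position: [0.5235, 0.1787, 0.152]
tcp_rot: [0.993, -0.117, -0.0, 0.0]
force: [0.0, -0.0, -1.4]
width: 0.662
```

```bash
python3 snap.py w5; python3 -c "
import cv2;i=cv2.imread('pics/w5.png');cv2.imwrite('pics/w5c.png',cv2.resize(i[0:180,200:440],(800,600),interpolation=cv2.INTER_CUBIC))"
```

```text
5.95 [0.52351029 0.17873792 0.15204903] [ 9.93151617e-01 -1.16831830e-01 -3.59611346e-04  2.43522215e-04] [ 0.03575555 -0.04784043 -1.37553715] 0.6619757888026998
```

View pics/w5c.png

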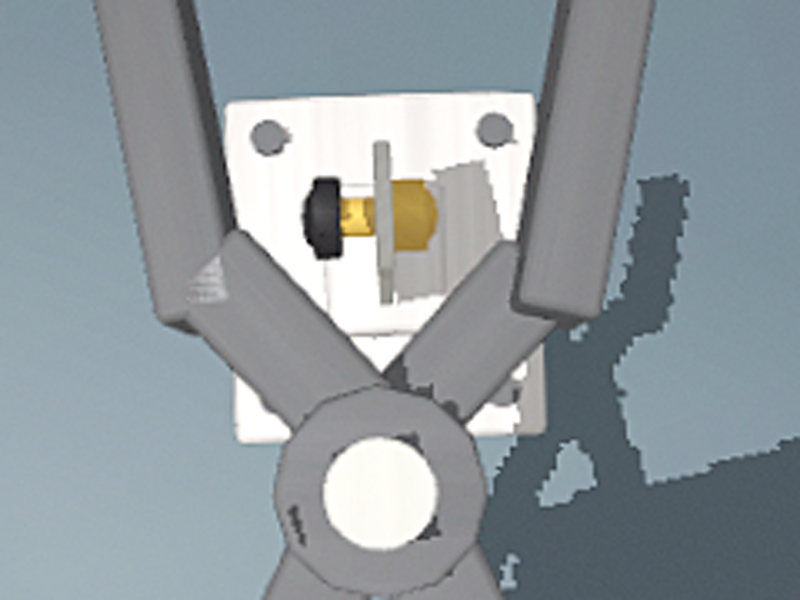

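Picture 7 (crop = (px−[200,0])×10/3): the strip top runs (381,142)→(387,302), cap outer face x=305, strip edges 374 and 390, nut face x=437, pivot (380,493), jaws either side.

Run:
```python
from h import *
o,s=pickle.load(open("w5.pkl","rb"));R=Ro.from_quat(o["tcp_rot"]).as_matrix()
print("tool yaw",np.arctan2(R[1,0],R[0,0]))
def t(u,v,z,tool=False):
    uv=(200+(u+.5)/10*3-.5,(v+.5)*.3-.5);c,d=wray(s,o,uv)
    zz=z if not tool else o["position"][2]+z
    return (R.T@(c+d*(zz-c[2])/d[2]-o["position"]))*1e3
for n,a in {"strip far":(381,142,.092),"strip near":(387,302,.092),"strip mid L":(374,217,.092),"strip mid R":(391,217,.092),"strip mid L.08":(374,217,.08),"capface .08":(305,217,.08),"capface.0875":(305,217,.087),"cap inner":(342,217,.087),"nut .08":(437,217,.08),"nut .086":(437,217,.086),"cap top":(325,178,.08),"cap bot":(325,258,.08),"FL":(226,105,.014),"NL":(237,440,.014),"FR":(533,95,.014),"NR":(545,430,.014)}.items():print(n,t(*a).round(1))
for n,a in {"pivot":(380,493,.031),"Ljaw back in":(238,250,.029),"Rjaw back in":(527,240,.029),"Ljaw in top row0":(180,0,.029),"Rjaw in top row0":(556,0,.029),"Lo":(97,0,.029),"Ro":(655,0,.029),"Lbo":(160,318,.029),"Rbo":(600,318,.029),"Lbi":(215,318,.029),"Rbi":(513,305,.029)}.items():print(n,t(*a,True).round(1))
```

```text
tool yaw -0.23419873309108846
strip far [121.8  -1.6  60. ]
strip near [94.9 -0.6 60. ]
strip mid L [109.1  -2.7  60. ]
strip mid R [109.1   0.   60. ]
strip mid L.08 [111.   -2.8  72. ]
capface .08 [111.1 -14.5  72. ]
capface.0875 [110.  -14.1  65. ]
cap inner [109.9  -8.   65. ]
nut .08 [111.    7.9  72. ]
nut .086 [110.1   7.6  66. ]
cap top [118.1 -11.1  72. ]
cap bot [103.8 -11.1  72. ]
FL [149.  -36.7 137.9]
NL [ 71.1 -34.4 138. ]
FR [151.3  31.9 138. ]
NR [ 73.4  34.8 138. ]
pivot [ 69.3  -1.1 -31. ]
Ljaw back in [ 91.8 -13.9 -29.1]
Rjaw back in [ 92.7  12.1 -29.1]
Ljaw in top row0 [116.7 -19.5 -29.1]
Rjaw in top row0 [116.4  14.9 -29.1]
Lo [117.4 -27.3 -29.1]
Ro [117.1  24.2 -29.1]
Lbo [ 85.8 -21.1 -29.1]
Rbo [ 85.7  18.8 -29. ]
Lbi [ 85.6 -16.1 -29.1]
Rbi [ 86.6  10.9 -29.1]
```

The post is turned about -0.018 rad from the pliers' midline. The nut face is about 9.3 mm from the stud, so the best midline is about 1.35 mm to the cap side. I correct for both and descend.

Request:
apply_moves --targets '[{"tx":0,"ty":0,"tz":0,"wx":0,"wy":0,"wz":-0.018,"claw":0.32},{"tx":1.7,"ty":1.1,"tz":12,"wx":0,"wy":0,"wz":0,"claw":0.32},{"tx":0,"ty":0,"tz":15,"wx":0,"wy":0,"wz":0,"claw":0.32},{"tx":0,"ty":0,"tz":15,"wx":0,"wy":0,"wz":0,"claw":0.32},{"tx":0,"ty":0,"tz":0,"wx":0,"wy":0,"wz":0,"claw":0.32}]' --newtons 20

```text
time: 6.5
position: [0.5241, 0.1771, 0.1079]
tcp_rot: [0.994, -0.108, -0.002, 0.001]
force: [0.1, 0.0, -1.9]
width: 0.66
```

```bash
python3 snap.py w6; python3 -c "
import cv2;i=cv2.imread('pics/w6.png');cv2.imwrite('pics/w6c.png',cv2.resize(i[0:180,200:440],(800,600),interpolation=cv2.INTER_CUBIC))"
```

```text
6.5 [0.52409974 0.17709063 0.10791168] [ 9.94124309e-01 -1.08220112e-01 -2.23399392e-03  5.24629754e-04] [ 0.0814016   0.03814015 -1.85311524] 0.6604804460708255
```

View pics/w6c.png

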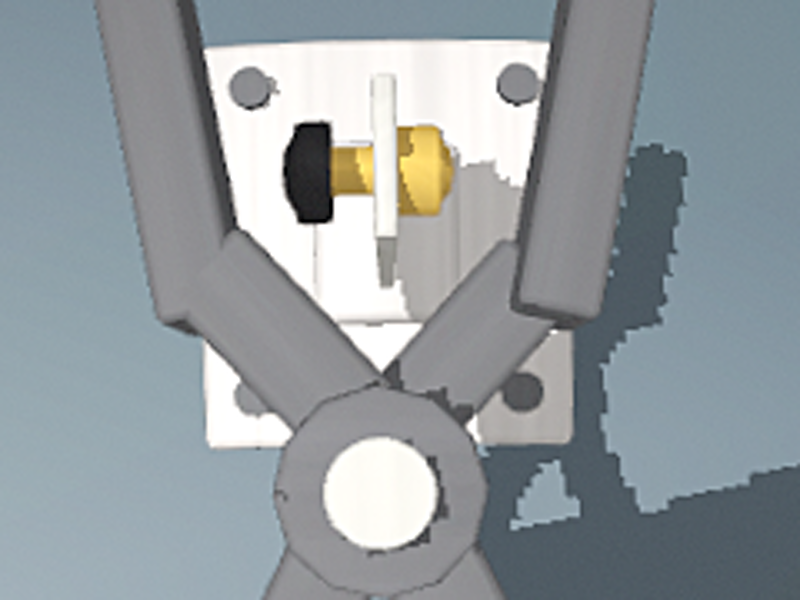

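Picture 8: all is centred between the jaws, with cap face x=284, strip 373–397 (y 75–238), and nut face 440 domed out to 453 at row 172. I recompute the offsets from here.

Run:
```python
from h import *
o,s=pickle.load(open("w6.pkl","rb"));R=Ro.from_quat(o["tcp_rot"]).as_matrix()
def t(u,v,z):
    uv=(200+(u+.5)/10*3-.5,(v+.5)*.3-.5);c,d=wray(s,o,uv)
    return (R.T@(c+d*(z-c[2])/d[2]-o["position"]))*1e3
for n,a in {"strip far":(384,75,.092),"strip near":(386,238,.092),"strip L":(372.5,172,.092),"strip R":(397,172,.092),"capface":(284,172,.08),"cap rim":(300,172,.087),"cap inner":(330,172,.087),"nutflat .086":(440,172,.086),"nutflat":(440,172,.08),"nut dome":(453,172,.08),"cap far":(315,123,.08),"cap nr":(315,223,.08),"FL":(206,48,.014),"NL":(208,446,.014),"FR":(549,42,.014),"NR":(573,442,.014)}.items():print(n,t(*a).round(1))
```

```text
strip far [120.9  -0.9  15.4]
strip near [99.1 -0.7 15.5]
strip L [107.8  -2.3  15.4]
strip R [107.8   0.7  15.4]
capface [110.4 -14.4  27.4]
cap rim [108.9 -11.8  20.4]
cap inner [108.9  -7.9  20.4]
nutflat .086 [109.1   6.3  21.4]
nutflat [110.2   6.6  27.4]
nut dome [110.3   8.3  27.4]
cap far [117.4 -10.2  27.4]
cap nr [103.1 -10.2  27.5]
FL [149.5 -34.8  93.2]
NL [ 70.9 -34.6  93.6]
FR [150.5  30.   93.3]
NR [71.7 34.7 93.7]
```

Strip is centred at tool y = -0.8 and the nut is again about 9.2 mm out. A final trim, then down to stud height.

Request:
apply_moves --targets '[{"tx":1,"ty":-0.4,"tz":12,"wx":0,"wy":0,"wz":0,"claw":0.32},{"tx":0,"ty":0,"tz":12,"wx":0,"wy":0,"wz":0,"claw":0.32},{"tx":0,"ty":0,"tz":12,"wx":0,"wy":0,"wz":0,"claw":0.32},{"tx":0,"ty":0,"tz":12,"wx":0,"wy":0,"wz":0,"claw":0.32},{"tx":0,"ty":0,"tz":0,"wx":0,"wy":0,"wz":0,"claw":0.32},{"tx":0,"ty":0,"tz":0,"wx":0,"wy":0,"wz":0,"claw":0.32}]' --newtons 20

```text
time: 7.15
position: [0.5263, 0.178, 0.0621]
tcp_rot: [0.994, -0.108, -0.0, 0.0]
force: [0.8, 1.0, -1.8]
width: 0.664
```

```bash
python3 snap.py w7; python3 -c "
from h import *
for n in('w6','w7'):
    o,s=pickle.load(open(n+'.pkl','rb'));print(pivot(s['img']))"
```

```text
7.15 [0.52626839 0.17796678 0.06213807] [ 9.94164936e-01 -1.07870507e-01 -1.78877904e-04  5.09897810e-05] [ 0.75191715  1.0000086  -1.84410254] 0.6642683509181343
[(array([308.4,  92.2]), np.int32(135)), (array([313.9, 101.5]), np.int32(177)), (array([270.1, 123.4]), np.int32(367)), (array([313.4, 147.6]), np.int32(848))]
[(array([311.2, 101.8]), np.int32(151)), (array([263.9, 124.1]), np.int32(820)), (array([380.5, 121. ]), np.int32(448)), (array([313.5, 147.7]), np.int32(884))]
```

Request:
apply_moves --targets '[{"tx":0,"ty":0,"tz":0,"wx":0,"wy":0,"wz":0,"claw":0.27},{"tx":0,"ty":0,"tz":0,"wx":0,"wy":0,"wz":0,"claw":0.22},{"tx":0,"ty":0,"tz":0,"wx":0,"wy":0,"wz":0,"claw":0.17},{"tx":0,"ty":0,"tz":0,"wx":0,"wy":0,"wz":0,"claw":0.12},{"tx":0,"ty":0,"tz":0,"wx":0,"wy":0,"wz":0,"claw":0.12}]' --newtons 20

```text
time: 7.7
position: [0.5263, 0.1779, 0.0624]
tcp_rot: [0.994, -0.108, 0.0, -0.0]
force: [-0.5, 0.9, -1.7]
width: 0.566
```

```bash
python3 snap.py w8; python3 -c "
import cv2;i=cv2.imread('pics/w8.png');cv2.imwrite('pics/w8c.png',cv2.resize(i[0:180,200:440],(800,600),interpolation=cv2.INTER_CUBIC))"
```

```text
7.7 [0.52625738 0.17793719 0.06241442] [ 9.94160327e-01 -1.07913112e-01  5.89246592e-05 -3.40244886e-05] [-0.54520828  0.86964427 -1.73935081] 0.5661485634324469
```

View pics/w8c.png

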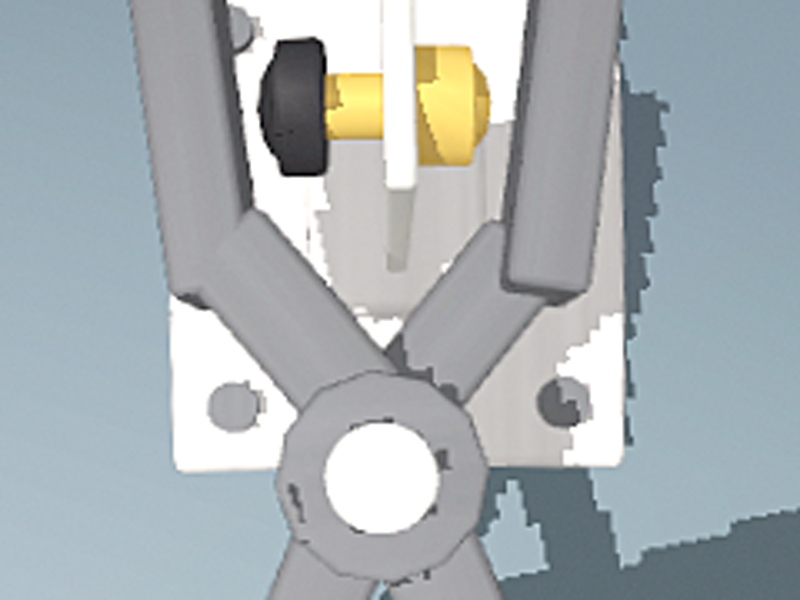

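Picture 9: the jaws straddle the cap and nut. At row 107: left jaw top inner edge ≈231 (side face to 243), cap face 259, strip 384–415, nut dome 490, right jaw inner edge ≈520, pivot (382,480).

Run:
```python
from h import *
o,s=pickle.load(open("w8.pkl","rb"));R=Ro.from_quat(o["tcp_rot"]).as_matrix()
def t(u,v,z):
    uv=(200+(u+.5)/10*3-.5,(v+.5)*.3-.5);c,d=wray(s,o,uv)
    return (R.T@(c+d*(z-c[2])/d[2]-o["position"]))*1e3
for n,a in {"Ljaw top in":(231,107,.090),"Ljaw bot in":(243,107,.074),"Rjaw top in":(520,107,.090),"Lout":(142,107,.09),"Rout":(607,107,.09),"Lbk out":(173,290,.09),"Rbk out":(582,295,.09),"strip L":(382.5,107,.092),"strip R":(416,107,.092),"strip L near":(384.5,185,.092),"strip R near":(414,185,.092),"capface":(259,107,.08),"nut dome":(490,107,.08),"cap nr":(305,176,.08),"cap far":(305,38,.08),"pivot":(382,480,.093)}.items():print(n,t(*a).round(1))
print(pivot(s["img"]))
```

```text
Ljaw top in [106.  -14.8 -27.6]
Ljaw bot in [110.  -15.5 -11.6]
Rjaw top in [105.9  11.7 -27.6]
Lout [106.5 -23.1 -27.6]
Rout [106.3  19.8 -27.6]
Lbk out [ 88.5 -20.2 -27.6]
Rbk out [ 87.9  17.4 -27.6]
strip L [105.1  -0.9 -29.6]
strip R [105.1   2.1 -29.6]
strip L near [ 97.6  -0.7 -29.6]
strip R near [ 97.6   1.9 -29.6]
capface [108.4 -13.2 -17.6]
nut dome [108.3   9.7 -17.6]
cap nr [100.9  -8.6 -17.6]
cap far [115.8  -8.7 -17.6]
pivot [ 70.5  -0.9 -30.6]
[(array([265.1, 118.8]), np.int32(1132)), (array([379.3, 118.2]), np.int32(591)), (array([313.9, 143. ]), np.int32(873))]
```

Jaw mid is at -1.6 and the ideal midline at -0.75, so I trim ty +0.9, tx -2, tz +1.5 and start the slow squeeze.

Request:
apply_moves --targets '[{"tx":-1,"ty":0.5,"tz":0.8,"wx":0,"wy":0,"wz":0,"claw":0.12},{"tx":-1,"ty":0.4,"tz":0.7,"wx":0,"wy":0,"wz":0,"claw":0.12},{"tx":0,"ty":0,"tz":0,"wx":0,"wy":0,"wz":0,"claw":0.08},{"tx":0,"ty":0,"tz":0,"wx":0,"wy":0,"wz":0,"claw":0.04},{"tx":0,"ty":0,"tz":0,"wx":0,"wy":0,"wz":0,"claw":0.0},{"tx":0,"ty":0,"tz":0,"wx":0,"wy":0,"wz":0,"claw":-0.03},{"tx":0,"ty":0,"tz":0,"wx":0,"wy":0,"wz":0,"claw":-0.03}]' --newtons 20

```text
time: 8.45
position: [0.5241, 0.1775, 0.0608]
tcp_rot: [0.994, -0.108, 0.0, -0.0]
force: [-0.9, 0.2, -1.1]
width: 0.487
```

Request:
apply_moves --targets '[{"tx":0,"ty":0,"tz":0,"wx":0,"wy":0,"wz":0,"claw":-0.05},{"tx":0,"ty":0,"tz":0,"wx":0,"wy":0,"wz":0,"claw":-0.07},{"tx":0,"ty":0,"tz":0,"wx":0,"wy":0,"wz":0,"claw":-0.09},{"tx":0,"ty":0,"tz":0,"wx":0,"wy":0,"wz":0,"claw":-0.09}]' --newtons 20

```text
time: 8.85
position: [0.524, 0.1776, 0.0608]
tcp_rot: [0.994, -0.108, -0.0, -0.0]
force: [-0.8, 1.0, -0.8]
width: 0.458
```

Request:
apply_moves --targets '[{"tx":0,"ty":0,"tz":0,"wx":0,"wy":0,"wz":0,"claw":-0.11},{"tx":0,"ty":0,"tz":0,"wx":0,"wy":0,"wz":0,"claw":-0.13},{"tx":0,"ty":0,"tz":0,"wx":0,"wy":0,"wz":0,"claw":-0.13}]' --newtons 20

```text
time: 9.15
position: [0.5238, 0.1776, 0.0607]
tcp_rot: [0.994, -0.108, -0.0, 0.0]
force: [-2.8, 1.1, -1.4]
width: 0.444
```

```bash
python3 snap.py w9
```

```text
9.15 [0.52378667 0.1775704  0.06074007] [ 9.94170905e-01 -1.07815076e-01 -3.47283498e-04  1.53902780e-05] [-2.81435416  1.09696524 -1.40658672] 0.44350620861459733
```

Width is lagging at 37.7 mm, which is the predicted contact. I squeeze on in small steps.

Request:
apply_moves --targets '[{"tx":0,"ty":0,"tz":0,"wx":0,"wy":0,"wz":0,"claw":-0.15},{"tx":0,"ty":0,"tz":0,"wx":0,"wy":0,"wz":0,"claw":-0.15}]' --newtons 20

```text
time: 9.4
position: [0.5238, 0.1775, 0.0607]
tcp_rot: [0.994, -0.108, -0.0, 0.0]
force: [-3.1, 0.3, -1.4]
width: 0.444
```

Request:
apply_moves --targets '[{"tx":0,"ty":0,"tz":0,"wx":0,"wy":0,"wz":0,"claw":-0.17},{"tx":0,"ty":0,"tz":0,"wx":0,"wy":0,"wz":0,"claw":-0.17}]' --newtons 20

```text
time: 9.6
position: [0.5239, 0.1775, 0.0607]
tcp_rot: [0.994, -0.108, -0.0, 0.0]
force: [-3.9, 1.3, -2.0]
width: 0.443
```

Request:
apply_moves --targets '[{"tx":0,"ty":0,"tz":0,"wx":0,"wy":0,"wz":0,"claw":-0.19},{"tx":0,"ty":0,"tz":0,"wx":0,"wy":0,"wz":0,"claw":-0.19}]' --newtons 20

```text
time: 9.8
position: [0.5239, 0.1775, 0.0607]
tcp_rot: [0.994, -0.108, -0.0, 0.0]
force: [-4.2, 1.1, -2.3]
width: 0.441
```

Request:
apply_moves --targets '[{"tx":0,"ty":0,"tz":0,"wx":0,"wy":0,"wz":0,"claw":-0.21},{"tx":0,"ty":0,"tz":0,"wx":0,"wy":0,"wz":0,"claw":-0.21}]' --newtons 20

```text
time: 10.0
position: [0.5239, 0.1775, 0.0608]
tcp_rot: [0.994, -0.108, -0.0, 0.0]
force: [-4.3, 1.3, -1.5]
width: 0.44
```

Request:
apply_moves --targets '[{"tx":0,"ty":0,"tz":0,"wx":0,"wy":0,"wz":0,"claw":-0.23},{"tx":0,"ty":0,"tz":0,"wx":0,"wy":0,"wz":0,"claw":-0.24},{"tx":0,"ty":0,"tz":0,"wx":0,"wy":0,"wz":0,"claw":-0.24},{"tx":0,"ty":0,"tz":0,"wx":0,"wy":0,"wz":0,"claw":-0.24}]' --newtons 20

```text
time: 10.4
position: [0.5239, 0.1775, 0.0608]
tcp_rot: [0.994, -0.108, -0.0, 0.0]
force: [-4.5, 2.0, -2.0]
width: 0.439
```

It holds at 20 N without clicking, so I raise the grip gently.

Request:
apply_moves --targets '[{"tx":0,"ty":0,"tz":0,"wx":0,"wy":0,"wz":0,"claw":-0.25},{"tx":0,"ty":0,"tz":0,"wx":0,"wy":0,"wz":0,"claw":-0.25},{"tx":0,"ty":0,"tz":0,"wx":0,"wy":0,"wz":0,"claw":-0.25}]' --newtons 21

```text
time: 10.7
position: [0.5239, 0.1775, 0.0608]
tcp_rot: [0.994, -0.108, -0.0, 0.0]
force: [-5.1, 0.9, -1.4]
width: 0.441
```

```bash
python3 snap.py w10;python3 -c "
import cv2;a,b=[cv2.resize(cv2.imread(f'pics/{n}.png')[0:180,230:400],(400,424),interpolation=cv2.INTER_CUBIC) for n in('w9','w10')]
import numpy as np;cv2.imwrite('pics/w10c.png',np.hstack([a,b]))"
```

```text
10.7 [0.52392271 0.17751236 0.06077109] [ 9.94166687e-01 -1.07854328e-01 -2.02356783e-04  3.60929005e-05] [-5.11816444  0.8550212  -1.40312375] 0.4406810431695726
```

View pics/w10c.png

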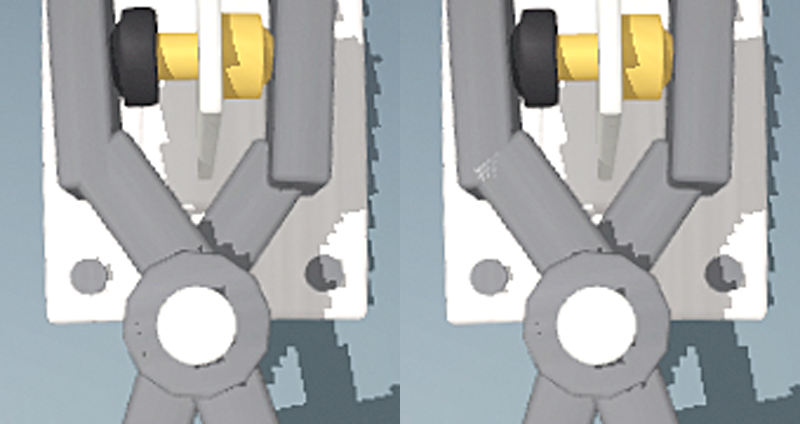

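Picture 10 (before and after): both jaws touch cap and nut, the strip is central and nothing is crooked. It needs more force, so 22 N next.

Request:
apply_moves --targets '[{"tx":0,"ty":0,"tz":0,"wx":0,"wy":0,"wz":0,"claw":-0.25},{"tx":0,"ty":0,"tz":0,"wx":0,"wy":0,"wz":0,"claw":-0.25},{"tx":0,"ty":0,"tz":0,"wx":0,"wy":0,"wz":0,"claw":-0.25}]' --newtons 22

```text
time: 11.05
position: [0.5247, 0.1772, 0.061]
tcp_rot: [0.994, -0.108, 0.001, 0.0]
force: [-1.2, -0.6, -1.9]
width: 0.377
```

Request:
apply_moves --targets '[{"tx":0,"ty":0,"tz":0,"wx":0,"wy":0,"wz":0,"claw":-0.27},{"tx":0,"ty":0,"tz":0,"wx":0,"wy":0,"wz":0,"claw":-0.27}]' --newtons 22

```text
time: 11.25
position: [0.5245, 0.1774, 0.0609]
tcp_rot: [0.994, -0.108, 0.0, 0.0]
force: [-0.6, -1.3, -1.5]
width: 0.368
```

Width jumped from 0.441 to 0.377, so the cap clicked. I reopen right away.

Request:
apply_moves --targets '[{"tx":0,"ty":0,"tz":0,"wx":0,"wy":0,"wz":0,"claw":-0.2},{"tx":0,"ty":0,"tz":0,"wx":0,"wy":0,"wz":0,"claw":-0.1},{"tx":0,"ty":0,"tz":0,"wx":0,"wy":0,"wz":0,"claw":0.0},{"tx":0,"ty":0,"tz":0,"wx":0,"wy":0,"wz":0,"claw":0.1},{"tx":0,"ty":0,"tz":0,"wx":0,"wy":0,"wz":0,"claw":0.2},{"tx":0,"ty":0,"tz":0,"wx":0,"wy":0,"wz":0,"claw":0.27},{"tx":0,"ty":0,"tz":0,"wx":0,"wy":0,"wz":0,"claw":0.3},{"tx":0,"ty":0,"tz":0,"wx":0,"wy":0,"wz":0,"claw":0.3}]' --newtons 20

```text
time: 12.05
position: [0.5241, 0.1775, 0.0608]
tcp_rot: [0.994, -0.108, -0.0, 0.0]
force: [-0.4, -0.0, -1.6]
width: 0.653
```

```bash
python3 snap.py w11;python3 -c "
import cv2;i=cv2.imread('pics/w11.png');cv2.imwrite('pics/w11c.png',cv2.resize(i[0:180,200:440],(800,600),interpolation=cv2.INTER_CUBIC))"
```

```text
12.05 [0.5240809  0.17749295 0.06080647] [ 9.94166570e-01 -1.07855603e-01 -2.37508353e-05  1.06518415e-05] [-0.3604782  -0.00915854 -1.59961586] 0.6525518976154563
```

View pics/w11c.png

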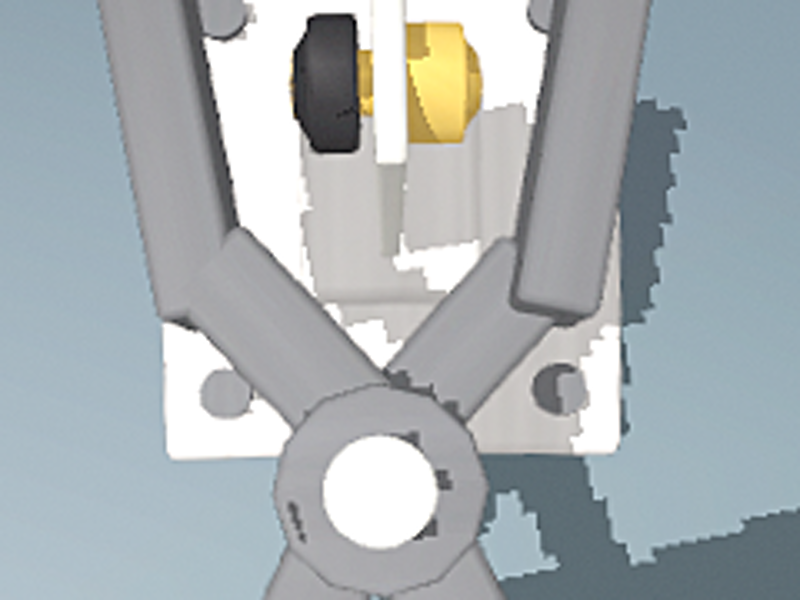

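Picture 11: cap face x=292, strip 374–406. The cap face is about 9.6 mm from the stud, so the cap is home, with the strip upright and the pliers sitting in the grip as before. I lift and carry them back.

Request:
apply_moves --targets '[{"tx":0,"ty":0,"tz":-10,"wx":0,"wy":0,"wz":0,"claw":0.31},{"tx":0,"ty":0,"tz":-20,"wx":0,"wy":0,"wz":0,"claw":0.32},{"tx":0,"ty":0,"tz":-20,"wx":0,"wy":0,"wz":0,"claw":0.32},{"tx":0,"ty":0,"tz":-20,"wx":0,"wy":0,"wz":0,"claw":0.32},{"tx":0,"ty":0,"tz":-15,"wx":0,"wy":0,"wz":0.018,"claw":0.32},{"tx":2,"ty":10,"tz":-5,"wx":0,"wy":0,"wz":0,"claw":0.32},{"tx":4,"ty":20,"tz":0,"wx":0,"wy":0,"wz":0,"claw":0.32},{"tx":6,"ty":30,"tz":0,"wx":0,"wy":0,"wz":0,"claw":0.32},{"tx":6,"ty":30,"tz":0,"wx":0,"wy":0,"wz":0,"claw":0.32},{"tx":6,"ty":30,"tz":0,"wx":0,"wy":0,"wz":0,"claw":0.32},{"tx":6,"ty":30,"tz":0,"wx":0,"wy":0,"wz":0,"claw":0.32},{"tx":6,"ty":30,"tz":0,"wx":0,"wy":0,"wz":0,"claw":0.32},{"tx":6,"ty":30,"tz":0,"wx":0,"wy":0,"wz":0,"claw":0.32},{"tx":6,"ty":30,"tz":0,"wx":0,"wy":0,"wz":0,"claw":0.32},{"tx":6,"ty":30,"tz":0,"wx":0,"wy":0,"wz":0,"claw":0.32},{"tx":6,"ty":30,"tz":0,"wx":0,"wy":0,"wz":0,"claw":0.32},{"tx":6,"ty":30,"tz":0,"wx":0,"wy":0,"wz":0,"claw":0.32},{"tx":4,"ty":20,"tz":0,"wx":0,"wy":0,"wz":0,"claw":0.32},{"tx":2,"ty":10,"tz":0,"wx":0,"wy":0,"wz":0,"claw":0.32},{"tx":0,"ty":0,"tz":0,"wx":0,"wy":0,"wz":0,"claw":0.32}]' --newtons 20

```text
time: 14.1
position: [0.5101, -0.1904, 0.1506]
tcp_rot: [0.993, -0.118, -0.0, -0.0]
force: [0.1, 1.0, -2.3]
width: 0.659
```

```bash
python3 snap.py w12
python3 - <<'E'
from h import *
from cell import robot
o,s=pickle.load(open("w12.pkl","rb"));R=Ro.from_quat(o["tcp_rot"]).as_matrix()
print(pivot(s["img"]),np.arctan2(R[1,0],R[0,0]))
print(R.T@(np.array([.5094,-.2195,.029])-o["position"])*1e3)
E
```

```text
14.1 [ 0.51013769 -0.19040352  0.15060705] [ 9.93061984e-01 -1.17591873e-01 -2.02237836e-04 -7.80478958e-05] [ 0.08990986  1.03479494 -2.32846634] 0.6588792386207106
[(array([313.5, 147.6]), np.int32(839))] -0.2357291447677539
[  6.12932554  28.47714805 121.60142945]
```

Request:
apply_moves --targets '[{"tx":2,"ty":9,"tz":0,"wx":0,"wy":0,"wz":0,"claw":0.32},{"tx":3,"ty":14,"tz":0,"wx":0,"wy":0,"wz":0,"claw":0.32},{"tx":1,"ty":5.5,"tz":10,"wx":0,"wy":0,"wz":0,"claw":0.32},{"tx":0,"ty":0,"tz":20,"wx":0,"wy":0,"wz":0,"claw":0.32},{"tx":0,"ty":0,"tz":20,"wx":0,"wy":0,"wz":0,"claw":0.32},{"tx":0,"ty":0,"tz":20,"wx":0,"wy":0,"wz":0,"claw":0.32},{"tx":0,"ty":0,"tz":20,"wx":0,"wy":0,"wz":0,"claw":0.32},{"tx":0,"ty":0,"tz":15,"wx":0,"wy":0,"wz":0,"claw":0.32},{"tx":0,"ty":0,"tz":5,"wx":0,"wy":0,"wz":0,"claw":0.32},{"tx":0,"ty":0,"tz":0,"wx":0,"wy":0,"wz":0,"claw":0.32},{"tx":0,"ty":0,"tz":0,"wx":0,"wy":0,"wz":0,"claw":0.32}]' --newtons 20

```text
time: 15.25
position: [0.5101, -0.2187, 0.0413]
tcp_rot: [0.993, -0.117, 0.0, 0.0]
force: [-0.2, 1.0, -1.6]
width: 0.662
```

Request:
apply_moves --targets '[{"tx":-0.5,"ty":0.9,"tz":4,"wx":0,"wy":0,"wz":0,"claw":0.32},{"tx":0,"ty":0,"tz":4,"wx":0,"wy":0,"wz":0,"claw":0.32},{"tx":0,"ty":0,"tz":2,"wx":0,"wy":0,"wz":0,"claw":0.32},{"tx":0,"ty":0,"tz":0,"wx":0,"wy":0,"wz":0,"claw":0.32}]' --newtons 20

```text
time: 15.65
position: [0.509, -0.2192, 0.0306]
tcp_rot: [0.993, -0.117, -0.0, -0.0]
force: [0.2, -0.5, -1.9]
width: 0.66
```

Request:
apply_moves --targets '[{"tx":0,"ty":0,"tz":1,"wx":0,"wy":0,"wz":0,"claw":0.32},{"tx":0,"ty":0,"tz":0,"wx":0,"wy":0,"wz":0,"claw":0.32}]' --newtons 20

```text
time: 15.85
position: [0.5092, -0.2193, 0.0298]
tcp_rot: [0.993, -0.117, 0.0, 0.0]
force: [1.1, 0.3, -1.8]
width: 0.661
```

Request:
apply_moves --targets '[{"tx":0,"ty":0,"tz":0.7,"wx":0,"wy":0,"wz":0,"claw":0.32},{"tx":0,"ty":0,"tz":0,"wx":0,"wy":0,"wz":0,"claw":0.32}]' --newtons 20

```text
time: 16.05
position: [0.5092, -0.2193, 0.0292]
tcp_rot: [0.993, -0.117, 0.0, 0.0]
force: [-0.2, -0.2, -1.8]
width: 0.66
```

Request:
apply_moves --targets '[{"tx":0,"ty":0,"tz":0.7,"wx":0,"wy":0,"wz":0,"claw":0.32},{"tx":0,"ty":0,"tz":0,"wx":0,"wy":0,"wz":0,"claw":0.32}]' --newtons 20

```text
time: 16.25
position: [0.5092, -0.2193, 0.0291]
tcp_rot: [0.993, -0.117, 0.0, 0.0]
force: [-2.3, 0.0, 6.6]
width: 0.662
```

The pliers rest on the bars (6.6 N up). I open slowly, then retreat upward.

Request:
apply_moves --targets '[{"tx":0,"ty":0,"tz":0,"wx":0,"wy":0,"wz":0,"claw":0.36},{"tx":0,"ty":0,"tz":0,"wx":0,"wy":0,"wz":0,"claw":0.4},{"tx":0,"ty":0,"tz":0,"wx":0,"wy":0,"wz":0,"claw":0.45},{"tx":0,"ty":0,"tz":0,"wx":0,"wy":0,"wz":0,"claw":0.6},{"tx":0,"ty":0,"tz":0,"wx":0,"wy":0,"wz":0,"claw":0.9},{"tx":0,"ty":0,"tz":0,"wx":0,"wy":0,"wz":0,"claw":1},{"tx":0,"ty":0,"tz":0,"wx":0,"wy":0,"wz":0,"claw":1},{"tx":0,"ty":0,"tz":-10,"wx":0,"wy":0,"wz":0,"claw":1},{"tx":0,"ty":0,"tz":-20,"wx":0,"wy":0,"wz":0,"claw":1},{"tx":0,"ty":0,"tz":-30,"wx":0,"wy":0,"wz":0,"claw":1},{"tx":0,"ty":0,"tz":-30,"wx":0,"wy":0,"wz":0,"claw":1},{"tx":0,"ty":0,"tz":-30,"wx":0,"wy":0,"wz":0,"claw":1},{"tx":0,"ty":0,"tz":-30,"wx":0,"wy":0,"wz":0,"claw":1},{"tx":0,"ty":0,"tz":-11,"wx":0,"wy":0,"wz":0,"claw":1},{"tx":0,"ty":0,"tz":0,"wx":0,"wy":0,"wz":0,"claw":1}]' --newtons 20

```text
time: 17.75
position: [0.5095, -0.2195, 0.1909]
tcp_rot: [0.993, -0.117, 0.001, 0.001]
force: [-0.8, -0.0, -0.5]
width: 1.004
```

```bash
python3 snap.py w13
python3 - <<'E'
import cv2,numpy as np
from cell import robot
from h import *
o,s=pickle.load(open("w13.pkl","rb"));print(pivot(s["img"]))
a=robot.snapshot("scene")["img"][:,:,::-1];b=robot.snapshot("side")["img"][:,:,::-1]
w=s["img"][40:300,220:420,::-1]
cv2.imwrite("pics/fin.png",np.vstack([np.hstack([cv2.resize(w,(300,390)),cv2.resize(a[200:260,370:447],(500,390),interpolation=cv2.INTER_CUBIC)]),np.hstack([cv2.resize(a[150:360,200:500],(300,210)),cv2.resize(b[120:340,100:440],(500,210))])]))
E
```

```text
17.75 [ 0.50945357 -0.21946116  0.19091509] [ 9.93154133e-01 -1.16800321e-01  1.39347705e-03  7.82248317e-04] [-0.80895726 -0.04912377 -0.52820512] 1.0035521285801952
[(array([315.1, 136. ]), np.int32(140))]
```

View pics/fin.png

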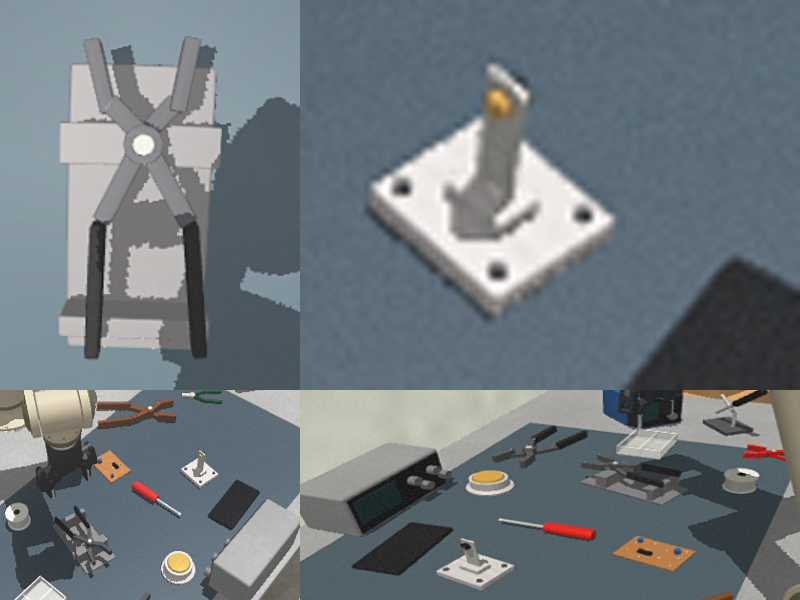

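Picture 12: the pliers lie open across both bars as before, the post is upright with the cap seated, and the bystanders haven't moved.

```bash
python3 -c "
from cell import robot
print(robot.sign_off())"
```

```text
the job is handed in; nothing more can be done
None
```

The cap is home on the stud, the pliers are back across both bars of the cradle, and the job was handed in at about 18 s of the 64 s allowed.

- **Squeeze:** I took the small black pliers from the cradle and set the jaws round the stud. The cap did not move at 20 or 21 N of grip. At 22 N it clicked, seen as the gripper opening dropping from 0.44 to 0.38. After one short hold at 22 N I opened the pliers again.
- **Cap and strip:** In the wrist picture the cap's outer face was about 13.8 mm from the stud before the squeeze and about 9.6 mm after, against 10 mm for fully home. The strip looked upright, and the sideways force stayed under about 2 N, apart from noise.
- **Pliers:** The last view shows them open on both bars, with the pivot about where it started, the gripper clear above and nothing else moved.
- **Not checked:** I had no direct reading of the force on the cap. By the given spring and lever figures it was about 18 N at the click, under the 20 N limit. I saw no crack in the close view, but the picture is too coarse to rule one out.
- **Slips:** The first two move calls were refused because every row needs all its values. One carry move came out 30 mm short and was corrected before lowering.

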